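Hold the gearbox cover for screwing down

ROBOT

A 6-joint arm with a two-finger parallel gripper is mounted at the origin on a cart in front of the work surface, level with it; the furniture and walls round the work are solid. World frame = base frame: x ahead of the robot, y to its left, z up, the work surface at z = 0. Lengths are in m, angles in rad, forces in N, time in s.
With the tool pointing down it reaches from about 0.35 to 0.775 m from the base axis. Payload 5.5 kg.
Tool frame: the origin (TCP) lies at the very end of the fingers, on their centre line; the grasp point (between the pads) lies 19 mm behind it; z points along the fingers, x is the direction in which the jaws open and shut, and the axes are right-handed (so a half turn about z gives the same grasp; the last joint's range is limited). The gripper opens to 85 mm and grips with 20 to 120 N. Pads are 22 mm wide; open, the fingers measure 114 mm over their backs; the gripper's body (76 mm by 85 mm) begins 54 mm behind the grasp point. The pads swing forward as they close: fully open they stand 13 mm farther back than shut.
Start: joints at [1.01, 0.313, 0.046, 1.304, 0, 1.431], TCP at [0.235, 0.525, 0.231] pointing down, gripper open.
Joint ranges: [-2.76, 2.76], [-0.86, 1.69], [-1.03, 1.26], [-2.2, 2.34], [-1.47, 1.5], [-3.14, 3.14]. Speed limits (rad/s): [2.57, 2.57, 3.14, 3.14, 3.14, 3.14].

INTERFACE

Orientations are given as a unit quaternion [w, x, y, z].
In Python, from workcell import env gives the robot as it stands.
- The arm moves only by the shell command python3 -m inch 'ROWS' [FORCE]. ROWS is JSON, a list of rows, each a list of 7 numbers: the turn, a rotation vector about the tool's x, y, z each as a share of 8 degrees, from -1 to 1, then the shift along the tool's x, y, z each as a share of 0.05 m, from -1 to 1, then the closure, from 0 (fully open) to 1 (shut). A call has 1 to 12 rows; each row shifts and turns the commanded pose from where the row before left it, along the tool's axes as they then stand; what a row does not reach is not made up. A row lasts 1/10 s, in which the tool goes at most 50 mm and 8.59 degrees, less where a joint would pass 70% of its speed; a pose out of reach is approached as far as the arm can. A call with a number of a shift or a turn outside -1 to 1 is refused whole. A call with a gripper value outside its range is refused whole. The fingers move at their own pace and stop on an object; FORCE is the grip in N (left out, the last holds). Time passes only in rows, so rows that do not move let the fingers close. It gives the time, the measured TCP pose, the force and the opening at its end, in the units of the state.
- env.get_state(): the state, without advancing time (a new reading comes with each control period).
- env.read_camera(name): name is "side" or "top" or "wrist"; returns the picture (480x640x3 uint8, red, green, blue); there is no depth.
- env.calibration(name): a dict with "fx", "fy", "cx", "cy" (pixels), "rvec" (rotation vector, rad) and "tvec" (3), from world to camera coordinates, as OpenCV has them; the wrist camera has in their place "hand_eye" (4x4, takes a point from camera to tool coordinates, whose origin is the TCP and whose axes are the tool frame's). Camera axes: x right, y down, z forward; pixel columns grow to the right and rows downward; lengths in m; the calibration is good to about 2 mm. A picture is of the moment at which its call begins: read the wrist's pose just before it. calibration takes no time and is no camera call.
- env.hand_in(): hands the job in, once; it reports no verdict.
The state is a dict: "clock": time; "joint_pos": joint angles; "qvel": joint speeds; "tau": joint torques, N m; "tcp_pos": TCP position; "orientation": TCP orientation; "wrist_force": force on the tool from outside, world axes, zero at the start; "ft_torque": the same for the moment, N m; "finger_gap": finger opening in m.
Only numpy, scipy, OpenCV 4.12 (cv2) and the standard library are available. Lean on these libraries where they do the work, as an engineer would, in place of code of your own. Each camera call takes 0.05 s, during which the arm holds its last target.

TASK

Someone left the red pin driver lying across the open gearbox: lay it in the grey tool tray without dropping it from a height. Then pick up the steel cover plate by its handle and hold it level about 15 mm above the gearbox flange, not touching it, with its four holes lined up over the four threaded holes so that screws can be started; finish while still holding it there. Leave the tape roll, glue bottle, dispenser and pliers where they are.

Things in the scene. Friction and masses are not known exactly. Their poses are not given: they have to be found in the camera images.
- gearbox: Open gearbox fixed to the table: blue housing with a grey metal flange on top, 140x100x8 mm, top face 60 mm above the table. The flange has an 84x44 mm opening (brass gears 30 mm down) and an 8 mm threaded hole near each corner. A shaft stub sticks out to -y, ending 70 mm from the middle, 28 mm up. Origin: centre of the underside; x along the flange's long side, z up.
- flange (a point): Centre of the flange's top face, 60 mm above the table; axes as the gearbox.
- cover: Loose steel plate 140x100x6 mm, about 0.3 kg, lying flat, with an 11 mm hole near each corner in the same rectangle as the gearbox's threads (fits either way round). Black bridge handle over its middle: bar 70 mm long (x), 16 mm wide (y), 24 to 44 mm above the underside, posts 54 mm apart. Origin: centre of the underside; x along the long side, z up.
- tool_tray: Low open grey tool tray, 90x150x24 mm (x, y, z) outside, walls 4 mm, inner floor 4 mm up, fixed to the table. Origin: centre of the underside; y along its long side.
- pin_driver: Small loose screwdriver, red and silver, 112 mm long (y), 22 g; at first it lies across the opening on the gearbox flange. Barrel 13 mm thick and high, from y = -23 to +56 mm; the thin shaft reaches to y = -56 mm. Origin: underside, middle of the full length; the barrel's middle is at y = +16 mm, 6.5 mm up.
- tape_roll: Bystander: roll of beige tape lying flat, 96 mm across, 24 mm high; origin centre of the underside.
- glue_bottle: Bystander: small glue bottle with a red nozzle, 27 mm across, 80 mm high; origin centre of the underside.
- dispenser: Bystander: dark grey dispenser, 53x60x129 mm, with a loop on top; origin centre of the underside.
- pad_pliers: Bystander: pliers with red handles lying flat, 51x156x12 mm, long along y; origin centre of the underside.
- thread0 (a point): Mouth of a threaded hole in the flange's top face, at (+58,+38) mm (x, y) from the flange's centre in the gearbox frame.
- hole0 (a point): Lower mouth of a hole in the cover plate, at (+58,+38) mm (x, y) from the centre in the plate's frame, on its underside.
- thread1 (a point): Mouth of a threaded hole in the flange's top face, at (-58,+38) mm (x, y) from the flange's centre in the gearbox frame.
- hole1 (a point): Lower mouth of a hole in the cover plate, at (-58,+38) mm (x, y) from the centre in the plate's frame, on its underside.
- thread2 (a point): Mouth of a threaded hole in the flange's top face, at (-58,-38) mm (x, y) from the flange's centre in the gearbox frame.
- hole2 (a point): Lower mouth of a hole in the cover plate, at (-58,-38) mm (x, y) from the centre in the plate's frame, on its underside.
- thread3 (a point): Mouth of a threaded hole in the flange's top face, at (+58,-38) mm (x, y) from the flange's centre in the gearbox frame.
- hole3 (a point): Lower mouth of a hole in the cover plate, at (+58,-38) mm (x, y) from the centre in the plate's frame, on its underside.

How it is judged:
On the way, in this order (a step that is already met when the one before it is completed fails the run):
1. the pin driver lies released in the tool tray (x of pin_driver in the frame of tool_tray between -0.041 and 0.041 m and y of pin_driver in the frame of tool_tray between -0.071 and 0.071 m and z of pin_driver in the frame of tool_tray below 0.012 m and angle between pin_driver's own y axis and vertical above 1.4 rad and linear speed of pin_driver below 0.03 m/s and contact force between the fingers and pin_driver below 0.1 N), for 0.2 s.
2. the cover plate is lifted clear of the table by the gripper (height (world z) of cover above 0.05 m and contact force between the fingers and cover above 1 N), for 0.2 s.
At the end, for the whole second after the job is handed in: The cover plate is held by the gripper, still, level within 7 degrees, touching nothing else: every hole within 4 mm horizontally of its threaded hole (either way round), and 5 to 35 mm above the flange's top face. The pin driver lies at rest, released and flat, on the tool tray's floor (all of step 1 and ((horizontal distance between hole0 and thread0 below 0.004 m and horizontal distance between hole1 and thread1 below 0.004 m and horizontal distance between hole2 and thread2 below 0.004 m and horizontal distance between hole3 and thread3 below 0.004 m) or (horizontal distance between hole0 and thread2 below 0.004 m and horizontal distance between hole1 and thread3 below 0.004 m and horizontal distance between hole2 and thread0 below 0.004 m and horizontal distance between hole3 and thread1 below 0.004 m)) and z of hole0 in the frame of flange between 0.005 and 0.035 m and z of hole1 in the frame of flange between 0.005 and 0.035 m and z of hole2 in the frame of flange between 0.005 and 0.035 m and z of hole3 in the frame of flange between 0.005 and 0.035 m and angle between cover's own z axis and vertical below 0.12 rad and linear speed of cover below 0.02 m/s and angular speed of cover below 0.1 rad/s and contact force between the fingers and cover above 1 N and contact force between cover and gearbox below 0.1 N); the arm keeps its last pose, push and grip.
It fails at once if the tape roll, glue bottle, dispenser or pliers are moved more than 25 mm (distance of any of tape_roll, glue_bottle, dispenser, pad_pliers from where it was at the start of the episode above 0.025 m).
It fails at once if the cover plate strikes or presses the gearbox (more than 3 N) (contact force between cover and gearbox above 3 N).
It fails at once if the pin driver is dropped from a height of 5 cm or more (falls free at over 1 m/s) (linear speed of pin_driver above 1 m/s and contact force between the fingers and pin_driver below 0.05 N).
It also fails if it takes over 45 s, if anything falls off the work surface, if the arm or the gripper's body presses on something with over 40 N, if the wrist force passes 120 N, or if a joint passes its speed limit or range.

## Working session

There is one attempt and no reset: what is moved stays moved. The work goes in short steps, Python scripts to look and compute and a shell command to move; the robot and the scene stay as the last step left them, time stands still between calls to the robot, and variables do not carry over. Pictures are saved under pics/ and viewed, and the job is handed in when it is done.

```bash
mkdir -p pics; ls; python3 - <<'E'
from workcell import env
import cv2
s=env.get_state();print(s)
for n in ["top","side","wrist"]:
    print(n,env.calibration(n))
    cv2.imwrite(f"pics/{n}0.png",env.read_camera(n)[:,:,::-1])
E
```

```text
pics
{'clock': 0.0, 'joint_pos': array([ 1.01043596e+00,  3.14012035e-01,  4.49683759e-02,  1.30361663e+00,
       -1.77736830e-06,  1.43121830e+00]), 'qvel': array([-0.00165811,  0.00175461,  0.00018446, -0.00032381,  0.00016221,
        0.0013395 ]), 'tau': array([ 3.62112432e-04, -4.80629218e+01,  2.98530954e+01,  1.94987759e-02,
       -2.41244379e-04, -6.27611083e-07]), 'tcp_pos': array([0.23458966, 0.52439568, 0.23039793]), 'orientation': array([ 3.93914097e-04,  8.39188135e-01,  5.43840423e-01, -8.44640801e-04]), 'wrist_force': array([-0.94547582,  1.09057223,  0.39676831]), 'ft_torque': array([ 0.01642896, -0.02042585, -0.03950666]), 'finger_gap': 0.08539262093880927}
top {'fx': 451.5099342349235, 'fy': 451.5099342349235, 'cx': 321.0426693714608, 'cy': 239.7629595379847, 'rvec': array([ 2.11868939, -2.14434003,  0.18409007]), 'tvec': array([0.00838551, 0.56555538, 1.31395488])}
side {'fx': 507.62685914536917, 'fy': 507.62685914536917, 'cx': 318.6658341825663, 'cy': 243.48515060166457, 'rvec': array([ 2.1617281, -0.2262263,  0.130789 ]), 'tvec': array([-0.55528268,  0.12734431,  1.45227763])}
wrist {'fx': 339.9221961343315, 'fy': 339.9221961343315, 'cx': 321.05853071736584, 'cy': 243.66037953132707, 'hand_eye': array([[ 9.99999929e-01, -3.73516643e-04,  4.78448559e-05,
         1.36632393e-03],
       [ 3.41148703e-04,  9.52394223e-01,  3.04869034e-01,
        -7.91812799e-02],
       [-1.59440823e-04, -3.04868996e-01,  9.52394283e-01,
        -1.42275749e-01],
       [ 0.00000000e+00,  0.00000000e+00,  0.00000000e+00,
         1.00000000e+00]])}
```

View pics/top0.png

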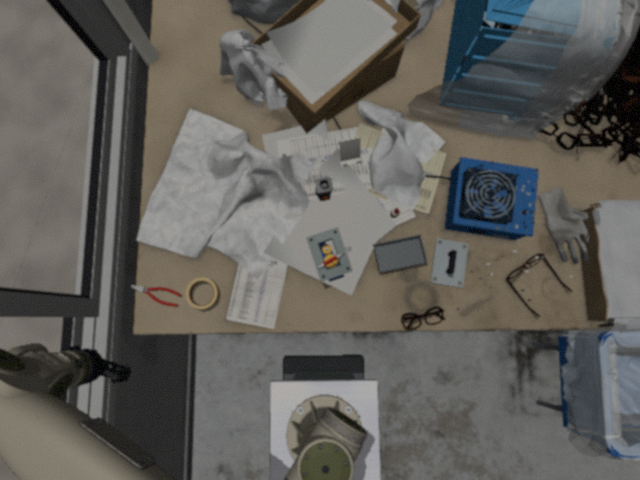

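View pics/side0.png

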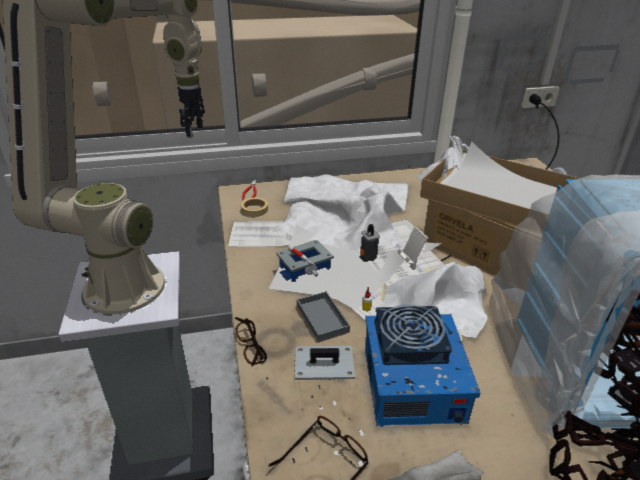

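View pics/wrist0.png

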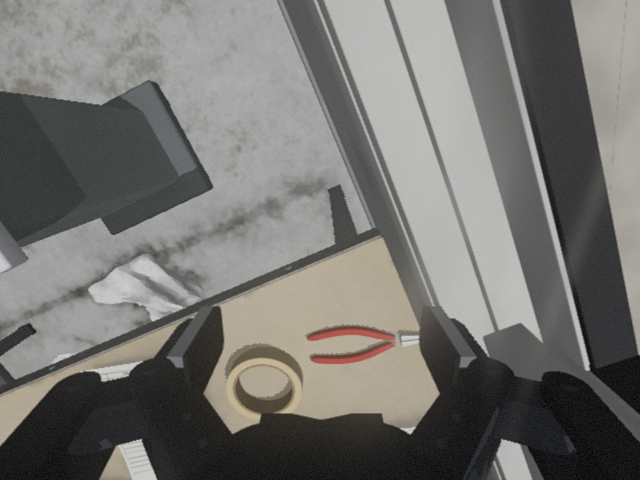

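The top view shows the gearbox at about (330,255) with the driver across it, the tray at (400,254) and the cover at (450,262). The dispenser is at (323,187), the glue at (395,212), and the tape and pliers are at the left. I'll zoom in and get coarse positions.

```bash
cat > h.py <<'E'
import numpy as np, cv2
from scipy.spatial.transform import Rotation as R
from workcell import env
def wristT(s):
    T=np.eye(4);w,x,y,z=s['orientation'];T[:3,:3]=R.from_quat([x,y,z,w]).as_matrix();T[:3,3]=s['tcp_pos'];return T
def cam(name,s=None):
    c=env.calibration(name);K=np.array([[c['fx'],0,c['cx']],[0,c['fy'],c['cy']],[0,0,1]])
    if name=='wrist': T=wristT(s)@c['hand_eye']
    else:
        M=np.eye(4);M[:3,:3]=cv2.Rodrigues(c['rvec'])[0];M[:3,3]=c['tvec'];T=np.linalg.inv(M)
    return K,T
def ray(uv,name,z,s=None):
    K,T=cam(name,s);uv=np.atleast_2d(uv).astype(float)
    d=np.c_[uv,np.ones(len(uv))]@np.linalg.inv(K).T@T[:3,:3].T
    o=T[:3,3];t=(z-o[2])/d[:,2];return o+d*t[:,None]
def proj(P,name,s=None):
    K,T=cam(name,s);P=np.atleast_2d(P);p=(P-T[:3,3])@T[:3,:3]@K.T;return p[:,:2]/p[:,2:]
E
python3 - <<'E'
from h import *
im=cv2.imread("pics/top0.png")
cv2.imwrite("pics/topz.png",cv2.resize(im[160:310,290:490],None,fx=4,fy=4,interpolation=cv2.INTER_CUBIC))
for n,uv,z in [("gear",(330,255),.06),("drv",(330,253),.066),("tray",(400,254),.02),("cover",(450,262),.006),("disp",(323,187),.1),("glue",(395,212),.08)]:
    print(n,ray(uv,"top",z)[0].round(3))
E
```

```text
gear [ 0.517 -0.025  0.06 ]
drv [ 0.522 -0.024  0.066]
tray [ 0.523 -0.24   0.02 ]
cover [ 0.499 -0.396  0.006]
disp [ 0.715 -0.006  0.1  ]
glue [ 0.641 -0.22   0.08 ]
```

View pics/topz.png

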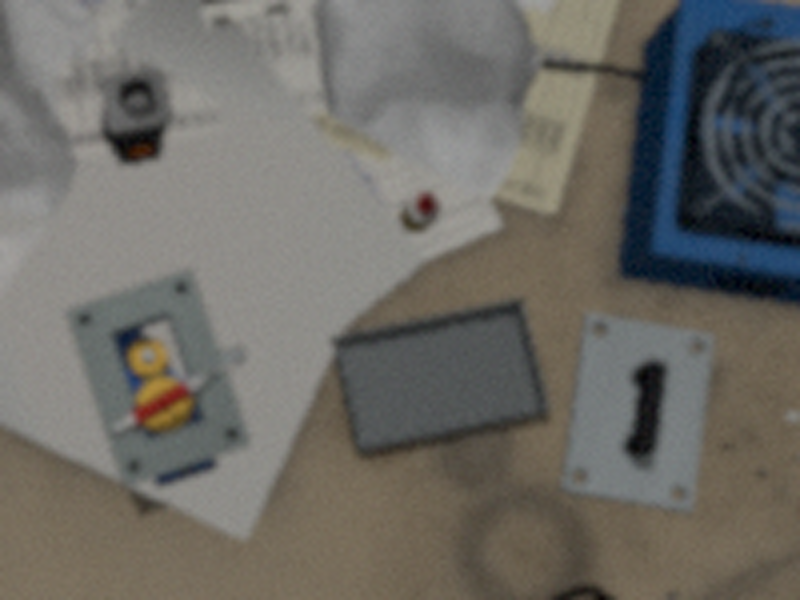

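```bash
python3 -m inch '[[0,0,0.9,0,0,0,0],[0,0,0.9,0,0,0,0],[0,0,0.9,0,0,0,0],[0,0,0.9,0,0,0,0],[0,0,0.9,0,0,0,0]]' && python3 -m inch '[[0,0,0,-0.05,0.9,0,0],[0,0,0,-0.05,1,0,0],[0,0,0,-0.05,1,0,0],[0,0,0,-0.05,1,0,0],[0,0,0,-0.05,1,0,0],[0,0,0,-0.05,1,0,0],[0,0,0,-0.05,1,0,0],[0,0,0,-0.05,1,0,0],[0,0,0,-0.05,1,0,0],[0,0,0,-0.05,1,0,0],[0,0,0,-0.05,1,0,0],[0,0,0,-0.05,0.9,0,0]]' && python3 -m inch '[[0,0,0,0,0,0,0],[0,0,0,0,0,0,0]]'
python3 - <<'E'
from h import *
import pickle
s=env.get_state();im=env.read_camera("wrist")[:,:,::-1]
cv2.imwrite("pics/w1.png",im);pickle.dump(s,open("w1.pkl","wb"));print(s['tcp_pos'],s['orientation'],s['clock'])
E
```

```text
clock: 0.65
tcp_pos: [0.2348, 0.5247, 0.2309]
orientation: [0.0, 0.967, 0.255, -0.0]
wrist_force: [0.4, -0.7, -0.5]
finger_gap: 0.0856
clock: 1.85
tcp_pos: [0.5032, -0.0034, 0.2312]
orientation: [-0.0, 0.966, 0.257, 0.0]
wrist_force: [-0.4, 1.0, 0.4]
finger_gap: 0.0851
clock: 2.05
tcp_pos: [0.5024, -0.0019, 0.2307]
orientation: [-0.001, 0.967, 0.257, -0.001]
wrist_force: [-0.5, 0.6, -0.2]
finger_gap: 0.0858
[ 0.50243911 -0.00192301  0.23068076] [-5.14155374e-04  9.66513202e-01  2.56615629e-01 -6.19863985e-04] 2.05
```

View pics/w1.png

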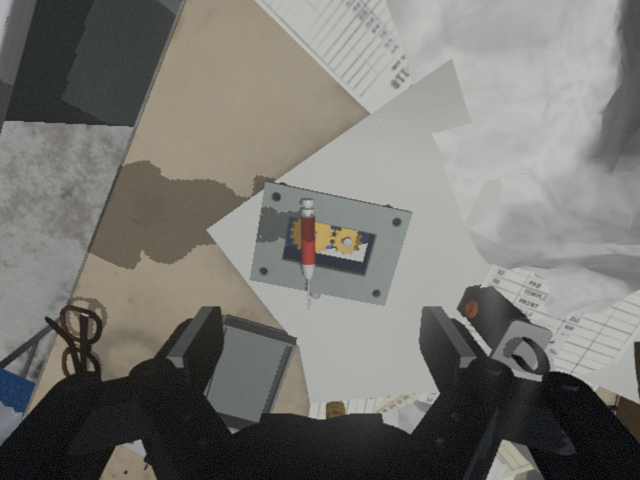

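The wrist view shows the four threads at about (276,197), (397,222), (376,293) and (264,271). The driver runs nearly vertically, from its barrel end at (308,198) to the tip at (309,308). Next I'll refine these positions.

```bash
cat >> h.py <<'E'
def dark(g,uv,r=9,thr=None):
    u,v=int(round(uv[0])),int(round(uv[1]));p=g[v-r:v+r+1,u-r:u+r+1].astype(float)
    bg=np.percentile(p,75);w=np.clip(bg-12-p,0,None)
    m=(w>0).astype(np.uint8);n,l,st,ce=cv2.connectedComponentsWithStats(m)
    k=l[np.unravel_index(np.argmin(p+1e3*0),p.shape)];w=w*(l==k)
    yy,xx=np.mgrid[-r:r+1,-r:r+1]
    return np.array([u+(w*xx).sum()/w.sum(),v+(w*yy).sum()/w.sum()]),int((l==k).sum())
def rectfit(P,h=(58,38)):
    # P: 4 points in order (+,+),(-,+),(-,-),(+,-) ; returns centre, yaw, residuals
    M=np.array([[h[0],h[1]],[-h[0],h[1]],[-h[0],-h[1]],[h[0],-h[1]]])/1000.
    c=P.mean(0);Q=P-c;yaw=np.arctan2((M[:,0]*Q[:,1]-M[:,1]*Q[:,0]).sum(),(M*Q).sum())
    Rm=np.array([[np.cos(yaw),-np.sin(yaw)],[np.sin(yaw),np.cos(yaw)]])
    return c,yaw,(Q-M@Rm.T)*1000
E
python3 - <<'E'
from h import *
import pickle
s=pickle.load(open("w1.pkl","rb"));im=cv2.imread("pics/w1.png");g=cv2.cvtColor(im,cv2.COLOR_BGR2GRAY)
# gearbox frame: +x away from robot-> image right; +y -> ?
px=[]
for uv in [(276,197),(397,222),(376,293),(264,271)]:
    p,a=dark(g,uv,8);px.append(p);print(p.round(1),a)
W=ray(px,"wrist",.06,s)[:,:2];print(W.round(4))
# candidates: order image TL,TR,BR,BL ; +y= world left = image up => (-,+),(+,+),(+,-),(-,-)
P=W[[1,0,3,2]];c,y,r=rectfit(P);print("gear",c.round(4),np.degrees(y),r.round(1))
hsv=cv2.cvtColor(im,cv2.COLOR_BGR2HSV)
m=cv2.inRange(hsv,(0,120,60),(8,255,255))|cv2.inRange(hsv,(172,120,60),(180,255,255))
m[:150]=0;m[330:]=0;m[:,:280]=0;m[:,350:]=0
ys,xs=np.nonzero(m);print(xs.min(),xs.max(),ys.min(),ys.max())
w=ray([(308,198),(309,308)],"wrist",.0665,s);print(w,np.linalg.norm(w[1]-w[0]))
d=w[1]-w[0];print("dir",np.degrees(np.arctan2(d[1],d[0])))
a=cv2.fitLine(np.c_[xs,ys].astype(np.float32),cv2.DIST_L2,0,.01,.01).ravel();print(a)
q=ray([a[2:],a[2:]+40*a[:2]],"wrist",.0665,s);d=q[1]-q[0];print(q[0],np.degrees(np.arctan2(d[1],d[0])))
cv2.imwrite("pics/w1z.png",cv2.resize(im[160:330,230:430],None,fx=4,fy=3.5,interpolation=cv2.INTER_CUBIC))
E
```

```text
[275.9 196.4] 82
[396.3 221.7] 84
[375.9 292.8] 68
[263.2 270.7] 69
[[ 4.537e-01 -1.000e-04]
 [ 5.638e-01  3.500e-02]
 [ 5.868e-01 -3.710e-02]
 [ 4.768e-01 -7.210e-02]]
gear [ 0.5203 -0.0186] 17.705880509779334 [[-0.2 -0.3]
 [ 0.2 -0.1]
 [ 0.3  0.3]
 [-0.3  0. ]]
302 314 219 264
[[ 0.47981607  0.01444053  0.0665    ]
 [ 0.53484221 -0.0825462   0.0665    ]] 0.11150919996702789
dir -60.43126910845209
[2.7582917e-02 9.9961954e-01 3.0783664e+02 2.4434879e+02]
[ 0.50113687 -0.02426087  0.0665    ] -59.45176377628278
```

View pics/w1z.png

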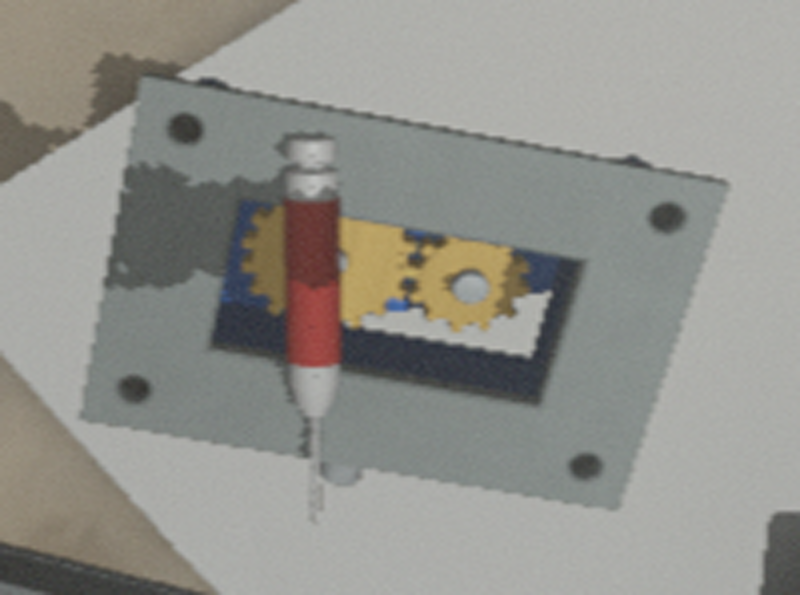

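```bash
python3 -m inch '[[0,0,0,-0.08,0.1,0.6,0.65],[0,0,0,-0.08,0.1,0.7,0.65],[0,0,0,-0.08,0.09,0.7,0.65],[0,0,0,0,0,0.6,0.65],[0,0,0,0,0,0,0.65],[0,0,0,0,0,0,0.65]]'
python3 - <<'E'
from h import *
import pickle
s=env.get_state();im=env.read_camera("wrist")[:,:,::-1]
cv2.imwrite("pics/w2.png",im);pickle.dump(s,open("w2.pkl","wb"));print(s['tcp_pos'],s['orientation'],s['finger_gap'])
print(proj([[.4798,.0144,.0665],[.5348,-.0825,.0665],[.4993,-.0202,.073],s['tcp_pos']],"wrist",s))
E
```

```text
clock: 2.7
tcp_pos: [0.4988, -0.0182, 0.1017]
orientation: [-0.0, 0.966, 0.259, -0.0]
wrist_force: [-0.1, 0.5, 1.2]
finger_gap: 0.0302
[ 0.49879947 -0.01821187  0.10171609] [-3.45815402e-04  9.65900033e-01  2.58914646e-01 -4.60294976e-04] 0.030216758506846814
[[319.99724218 217.40577378]
 [318.8991235  388.76594681]
 [319.28881988 290.2984851 ]
 [320.14432749 313.02143576]]
```

View pics/w2.png

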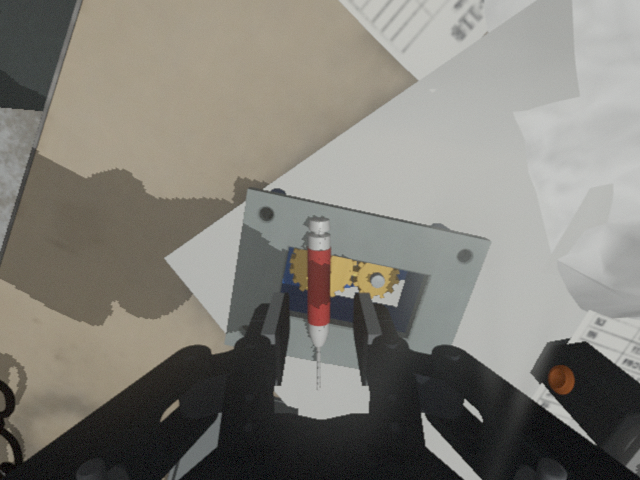

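The driver is centred between the pads, with its barrel end at (318,218) and tip at (318,389), as predicted. Now I'll descend and close.

```bash
python3 -m inch '[[0,0,0,0,0.04,0.4,0.65],[0,0,0,0,0,0.3,0.65],[0,0,0,0,0,0.12,0.65],[0,0,0,0,0,0,0.65],[0,0,0,0,0,0,0.65]]' 30; python3 -m inch '[[0,0,0,0,0,0,1],[0,0,0,0,0,0,1],[0,0,0,0,0,0,1],[0,0,0,0,0,0,1]]' 30
python3 - <<'E'
from h import *
im=env.read_camera("wrist")[:,:,::-1]
cv2.imwrite("pics/w3.png",im)
im=env.read_camera("side")[:,:,::-1]
cv2.imwrite("pics/s3.png",cv2.resize(im[200:320,240:400],None,fx=5,fy=5))
E
```

```text
clock: 3.25
tcp_pos: [0.5014, -0.0213, 0.0616]
orientation: [0.0, 0.966, 0.258, 0.001]
wrist_force: [-0.3, 0.1, -0.1]
finger_gap: 0.0298
clock: 3.65
tcp_pos: [0.5014, -0.0215, 0.0615]
orientation: [0.0, 0.966, 0.258, 0.001]
wrist_force: [-0.2, -0.0, 6.2]
finger_gap: 0.0122
```

View pics/w3.png

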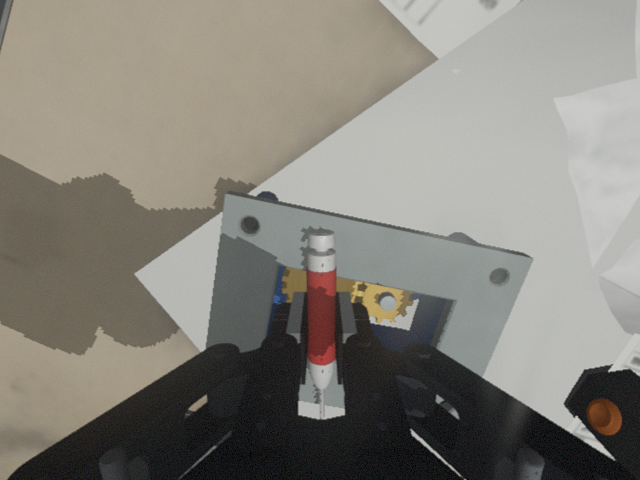

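View pics/s3.png

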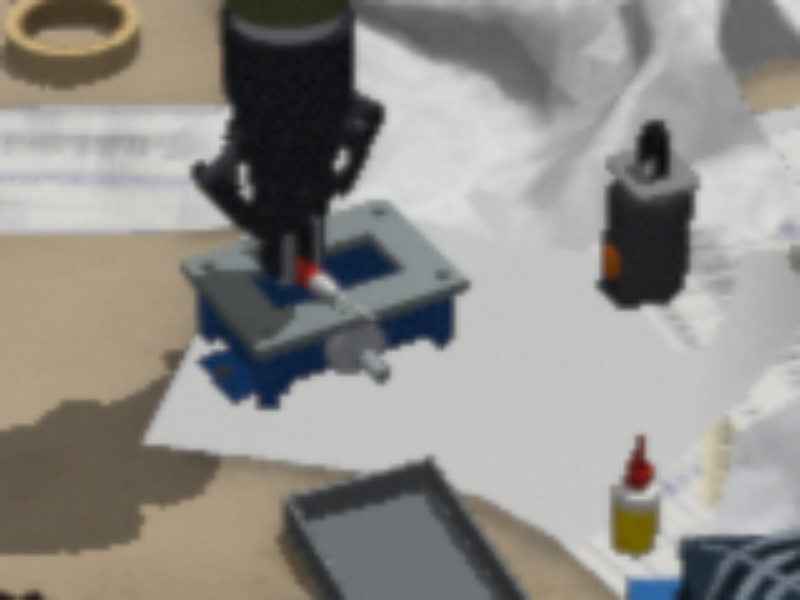

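The fingers hold the barrel (gap 12.2 mm). Next I'll lift and measure the tray from the first top picture.

```bash
python3 -m inch '[[0,0,0,0,0,-0.3,1],[0,0,0,0,0,-1,1],[0,0,0,0,0,-0.9,1],[0,0,0,0,0,0,1]]'
python3 - <<'E'
from h import *
im=cv2.imread("pics/top0.png")
c=ray([(290+u/4-.4,160+v/4-.4) for u,v in [(333,340),(520,303),(547,415),(362,453)]],"top",.024)[:,:2]
print(c.round(3),c.mean(0)); 
d=(c[0]+c[3]-c[1]-c[2]);print(np.degrees(np.arctan2(d[1],d[0]))-90,np.linalg.norm(d)/2)
im=env.read_camera("wrist")[:,:,::-1]
cv2.imwrite("pics/w4.png",im)
E
```

```text
clock: 4.15
tcp_pos: [0.5043, -0.0221, 0.1768]
orientation: [0.002, 0.966, 0.258, 0.005]
wrist_force: [0.5, 0.3, -1.1]
finger_gap: 0.012
[[ 0.553 -0.157]
 [ 0.58  -0.302]
 [ 0.493 -0.318]
 [ 0.466 -0.176]] [ 0.52298793 -0.23848888]
10.744454087910128 0.1458798104203582
```

View pics/w4.png

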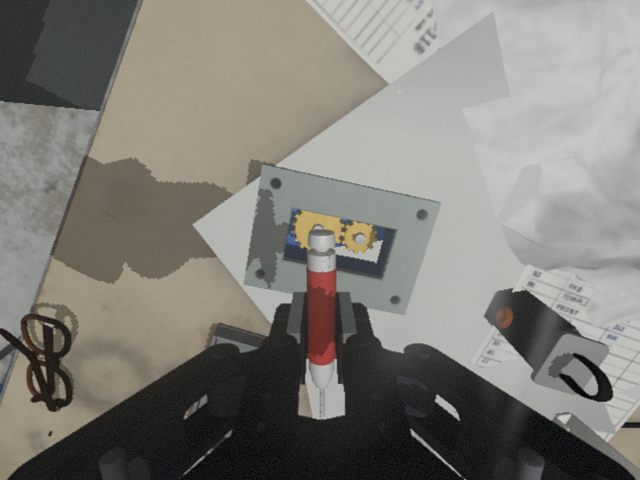

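The driver is held, with its barrel at (321,310). I'll turn and move over the tray.

```bash
python3 -m inch '[[0,0,0.8,0,0,0,1],[0,0,0.8,0,0,0,1],[0,0,0.8,0,0,0,1],[0,0,0,-0.1,0.6,0,1],[0,0,0,-0.1,0.8,0,1],[0,0,0,-0.1,0.9,0,1],[0,0,0,-0.1,0.9,0,1],[0,0,0,-0.04,0.8,0,1],[0,0,0,0,0,0,1],[0,0,0,0,0,0,1]]'
python3 - <<'E'
from h import *
import pickle
s=env.get_state();im=env.read_camera("wrist")[:,:,::-1];print(s['tcp_pos'],s['orientation'])
cv2.imwrite("pics/w5.png",im)
im=env.read_camera("top")[:,:,::-1]
cv2.imwrite("pics/t5.png",cv2.resize(im[200:300,350:500],None,fx=5,fy=5))
E
```

```text
clock: 5.2
tcp_pos: [0.5149, -0.2223, 0.1686]
orientation: [-0.001, 0.996, 0.092, -0.001]
wrist_force: [-0.8, 0.6, -0.5]
finger_gap: 0.0121
[ 0.5149042  -0.22230529  0.16863735] [-0.00111315  0.99575267  0.09205475 -0.00113796]
```

View pics/w5.png

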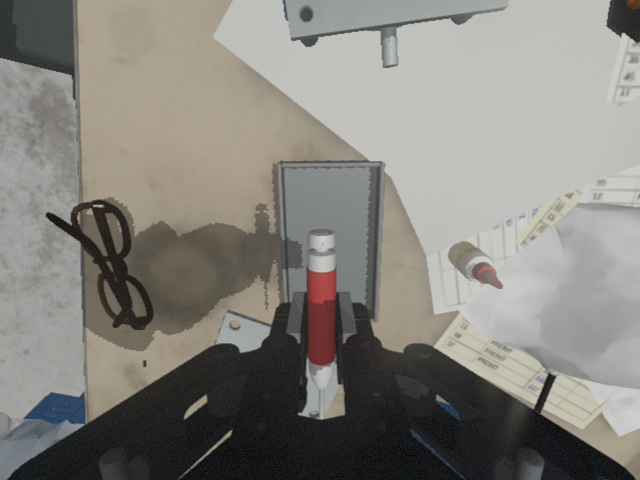

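View pics/t5.png

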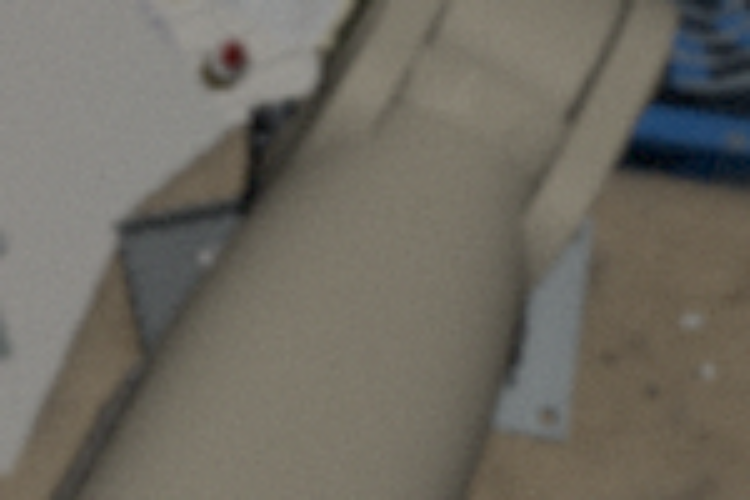

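The wrist view shows the tray aligned with the tool, its far wall corners at about (278,162) and (384,162) and its sides vertical. The driver should come down inside.

```bash
python3 - <<'E'
from h import *
s=env.get_state()
p=ray([(278,162),(384,162),(380,320)],"wrist",.024,s)[:,:2];print(p)
ex=(p[1]-p[0]);print(np.linalg.norm(ex));ex/=np.linalg.norm(ex);ey=np.array([-ex[1],ex[0]])
c=(p[0]+p[1])/2-.075*ey;print("tray",c,np.degrees(np.arctan2(ex[1],ex[0])))
d=s['tcp_pos'][:2]-c;print("tcp in tray",d@ex,d@ey)
E
```

```text
[[ 0.46888286 -0.16964389]
 [ 0.5548043  -0.15340755]
 [ 0.58647894 -0.29725834]]
0.08744205042027614
tray [ 0.52576967 -0.23522147] 10.700849204478967
tcp in tray -0.007828611484781313 0.01617352610212232
```

```bash
python3 -m inch '[[0,0,0,0.1,0,0.6,1],[0,0,0,0.06,0,0.9,1],[0,0,0,0,0,0.9,1],[0,0,0,0,0,0.6,1],[0,0,0,0,0,0.12,1],[0,0,0,0,0,0,1],[0,0,0,0,0,0,1]]'
```

```text
clock: 6.0
tcp_pos: [0.5251, -0.2205, 0.0161]
orientation: [0.001, 0.996, 0.094, 0.001]
wrist_force: [-0.0, 0.6, 0.2]
finger_gap: 0.0122
```

```bash
python3 -m inch '[[0,0,0,0,0,0.1,1],[0,0,0,0,0,0.07,1],[0,0,0,0,0,0,1],[0,0,0,0,0,0,1]]'
```

```text
clock: 6.4
tcp_pos: [0.5239, -0.2206, 0.0061]
orientation: [0.0, 0.996, 0.093, 0.0]
wrist_force: [-0.1, -0.2, -0.4]
finger_gap: 0.0125
```

```bash
python3 - <<'E'
from h import *
im=env.read_camera("wrist")[:,:,::-1]
cv2.imwrite("pics/w6.png",im)
E
```

```text
(no output)
```

View pics/w6.png

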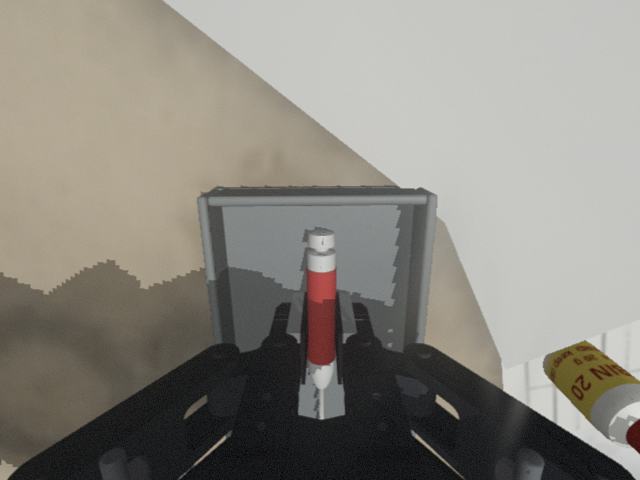

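The driver is centred in the tray (barrel at (321,310), walls at x≈215 and 425). I'll open partly and go up.

```bash
python3 -m inch '[[0,0,0,0,0,0,0.8],[0,0,0,0,0,0,0.7],[0,0,0,0,0,0,0.7],[0,0,0,0,0,-0.2,0.7],[0,0,0,0,0,-0.6,0.7],[0,0,0,0,0,-1,0.6],[0,0,0,0,0,-1,0.4],[0,0,0,0,0,-1,0],[0,0,0,0,0,-0.8,0],[0,0,0,0,0,0,0],[0,0,0,0,0,0,0]]'
python3 - <<'E'
from h import *
s=env.get_state();im=env.read_camera("wrist")[:,:,::-1];print(s['tcp_pos'],s['orientation'])
cv2.imwrite("pics/w7.png",im)
E
```

```text
clock: 7.55
tcp_pos: [0.5244, -0.2208, 0.2377]
orientation: [0.001, 0.996, 0.093, 0.001]
wrist_force: [-0.3, 0.4, 0.7]
finger_gap: 0.0852
[ 0.52441952 -0.22080814  0.23767487] [0.0010238  0.99564842 0.09317195 0.00146808]
```

View pics/w7.png

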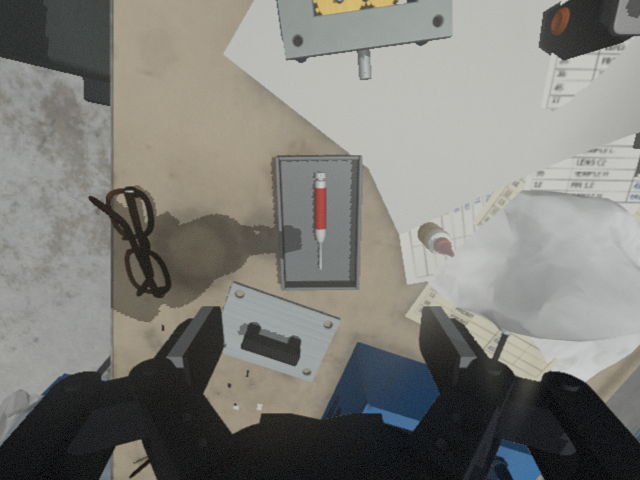

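The driver lies flat in the tray, from (320,172) to (321,270). The cover's holes are visible at (240,293), (327,324) and (307,372). Next I'll get cover and blue box coordinates.

```bash
python3 - <<'E'
from h import *
s=env.get_state()
p=ray([(240,293),(327,324),(307,372)],"wrist",.006,s)[:,:2];print(p)
d=p[1]-p[0];print("order","cover centre",(p[0]+p[2])/2, np.degrees(np.arctan2(d[1],d[0])),np.linalg.norm(d),np.linalg.norm(p[2]-p[1]))
for uv,z in [((447,231),0.0),((447,231),.1),((535,237),.1),((455,160),.15)]: print(uv,ray(uv,"top",z)[0].round(3))
t=np.array([[366,312],[370,415]]) # side view box front-bottom/top corners
print(ray(t,"side",.15),ray(t,"side",0))
E
```

```text
[[ 0.44643051 -0.33840608]
 [ 0.55758482 -0.36069786]
 [ 0.54545708 -0.43552343]]
order cover centre [ 0.49594379 -0.38696475] -11.340120972246813 0.11336756786785057 0.07580203287699214
(447, 231) [ 0.597 -0.394  0.   ]
(447, 231) [ 0.578 -0.365  0.1  ]
(535, 237) [ 0.557 -0.62   0.1  ]
(455, 160) [ 0.776 -0.387  0.15 ]
[[ 0.59146443 -0.39571674  0.15      ]
 [ 0.51896581 -0.66432744  0.15      ]] [[ 6.48105066e-01 -2.37641102e-01 -1.11022302e-16]
 [ 5.61654952e-01 -5.57942743e-01  0.00000000e+00]]
```

```bash
python3 -m inch '[[0,0,-0.96,0,0,0,0],[0,0,-0.96,0,0,0,0],[0,0,-0.96,0,0,0,0],[0,0,-0.96,0,0,0,0],[0,0,-0.96,0,0,0,0],[0,0,-0.96,0,0,0,0],[0,0,-0.96,0,0,0,0],[0,0,-0.96,0,0,0,0],[0,0,-0.96,0,0,0,0]]'; python3 -m inch '[[0,0,0,-0.7,0,0,0],[0,0,0,-1,-0.1,0,0],[0,0,0,-1,-0.1,0,0],[0,0,0,-0.7,-0.1,0,0],[0,0,0,0,0,0,0],[0,0,0,0,0,0,0],[0,0,0,0,0,0,0]]'
python3 - <<'E'
from h import *
import pickle
s=env.get_state();im=env.read_camera("wrist")[:,:,::-1];print(s['tcp_pos'],s['orientation'])
cv2.imwrite("pics/w8.png",im);pickle.dump(s,open("w8.pkl","wb"))
E
```

```text
clock: 8.5
tcp_pos: [0.5227, -0.2198, 0.2335]
orientation: [-0.002, 0.765, 0.644, -0.001]
wrist_force: [0.4, 0.1, 0.1]
finger_gap: 0.0853
clock: 9.2
tcp_pos: [0.4789, -0.3833, 0.2345]
orientation: [-0.001, 0.767, 0.642, 0.0]
wrist_force: [0.4, 0.4, 1.1]
finger_gap: 0.0857
[ 0.47885471 -0.38325297  0.23453836] [-1.41024503e-03  7.66865237e-01  6.41806592e-01  1.37313018e-04]
```

View pics/w8.png

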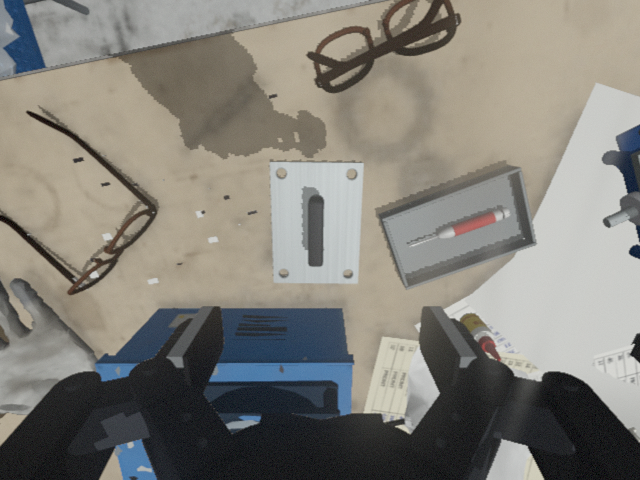

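The cover fills (271–362, 161–283), with holes at (282,173), (351,173), (348,272) and (283,273). The handle bar is at (316,195–266).

```bash
python3 - <<'E'
from h import *
import pickle
s=pickle.load(open("w8.pkl","rb"));im=cv2.imread("pics/w8.png")
hsv=cv2.cvtColor(im,cv2.COLOR_BGR2HSV);g=cv2.cvtColor(im,cv2.COLOR_BGR2GRAY)
px=[];f=im.astype(int);f=(f[:,:,0]-f[:,:,2]) # blue minus red: plate >0, tan <0
for uv in [(348,272),(351,173),(282,173),(283,273)]:
    u,v=uv;r=8;p=f[v-r:v+r+1,u-r:u+r+1];m=(p<0).astype(np.uint8)
    n,l,st,ce=cv2.connectedComponentsWithStats(m)
    k=1+np.argmin([np.hypot(*(ce[i]-r))-0.02*st[i,4] for i in range(1,n)]);px.append(ce[k]+[u-r,v-r]);print(px[-1].round(1),st[k])
W=ray(px,"wrist",.006,s)[:,:2]
c,y,r=rectfit(W);print("holes",c.round(4),np.degrees(y),r.round(1).tolist())
# outline
m=((f>-2)&(g>140)).astype(np.uint8);m=cv2.morphologyEx(m,cv2.MORPH_OPEN,np.ones((3,3)))
# handle
sub=(g<75).astype(np.uint8);sub[:190]=0;sub[270:]=0;sub[:,:300]=0;sub[:,335:]=0
n,l,st,ce=cv2.connectedComponentsWithStats(sub);k=1+np.argmax(st[1:,4]);print(st[k],ce[k])
b=cv2.minAreaRect(np.argwhere(l==k)[:,::-1].astype(np.float32));print(b)
print("handle",ray([b[0],ce[k]],"wrist",.044,s))
cv2.imwrite("pics/w8z.png",cv2.resize(im[150:295,260:375],None,fx=4,fy=4,interpolation=cv2.INTER_CUBIC))
E
```

```text
[347.5 272.8] [ 3  5 10  9 62]
[351.1 173.6] [ 3  4 11 10 90]
[281.  172.5] [ 2  3 11 10 88]
[283.3 272.2] [ 4  4 10  8 60]
holes [ 0.4953 -0.3902] -10.83443649271054 [[-0.4, -0.1], [0.4, -0.5], [0.3, 0.3], [-0.3, 0.3]]
[309 197  14   7  63] [315.77777778 199.49206349]
((315.42413330078125, 199.5896759033203), (5.8962297439575195, 13.038142204284668), 85.2363510131836)
handle [[ 0.46019517 -0.38352729  0.044     ]
 [ 0.46016143 -0.38316612  0.044     ]]
```

View pics/w8z.png

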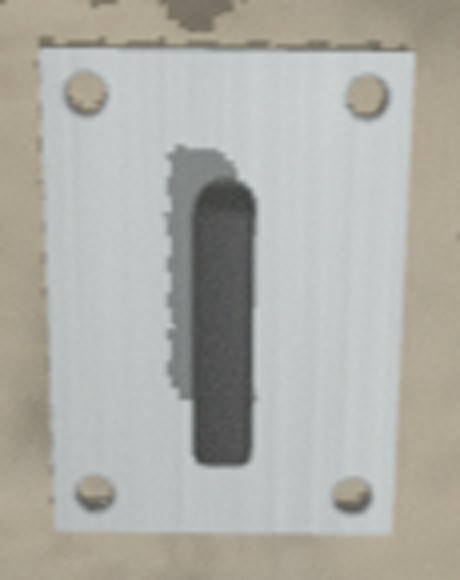

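```bash
python3 -m inch '[[0,0,0.08,-0.04,0.17,0.6,0.4],[0,0,0,-0.04,0.18,0.9,0.4],[0,0,0,0,0,0.9,0.4],[0,0,0,0,0,0.8,0.4],[0,0,0,0,0,0.3,0.4],[0,0,0,0,0,0,0.4],[0,0,0,0,0,0,0.4]]'
python3 - <<'E'
from h import *
s=env.get_state();im=env.read_camera("wrist")[:,:,::-1]
cv2.imwrite("pics/w9.png",im)
E
```

```text
clock: 9.95
tcp_pos: [0.4963, -0.3908, 0.0614]
orientation: [0.0, 0.77, 0.638, 0.0]
wrist_force: [1.2, -1.4, 0.6]
finger_gap: 0.051
```

View pics/w9.png

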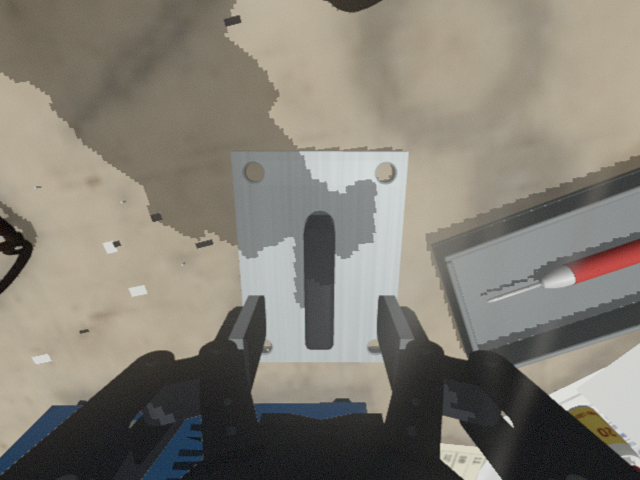

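The handle is centred between the pads at (319,212–348). I'll descend and grip firmly.

```bash
python3 -m inch '[[0,0,0,0,0,0.5,0.4],[0,0,0,0,0,0.35,0.4],[0,0,0,0,0,0.08,0.4],[0,0,0,0,0,0,0.4],[0,0,0,0,0,0,0.8],[0,0,0,0,0,0,1],[0,0,0,0,0,0,1],[0,0,0,0,0,0,1],[0,0,0,0,0,0,1]]' 90
```

```text
clock: 10.9
tcp_pos: [0.4964, -0.3925, 0.0159]
orientation: [0.001, 0.771, 0.637, 0.0]
wrist_force: [0.0, 1.0, 6.7]
finger_gap: 0.0146
```

```bash
python3 -m inch '[[0,0,0,0,0,-0.2,1],[0,0,0,0,0,-0.5,1],[0,0,0,0,0,-0.8,1],[0,0,0,0,0,-0.8,1],[0,0,0,0,0,-0.5,1],[0,0,0,0,0,0,1],[0,0,0,0,0,0,1],[0,0,0,0,0,0,1]]'
python3 - <<'E'
from h import *
s=env.get_state();im=env.read_camera("wrist")[:,:,::-1]
cv2.imwrite("pics/w10.png",im)
im=env.read_camera("side")[:,:,::-1]
cv2.imwrite("pics/s10.png",cv2.resize(im[220:400,220:440],None,fx=3,fy=3))
E
```

```text
clock: 11.7
tcp_pos: [0.4946, -0.3908, 0.1522]
orientation: [-0.002, 0.771, 0.637, -0.0]
wrist_force: [-0.1, 0.4, -2.3]
finger_gap: 0.0147
```

View pics/w10.png

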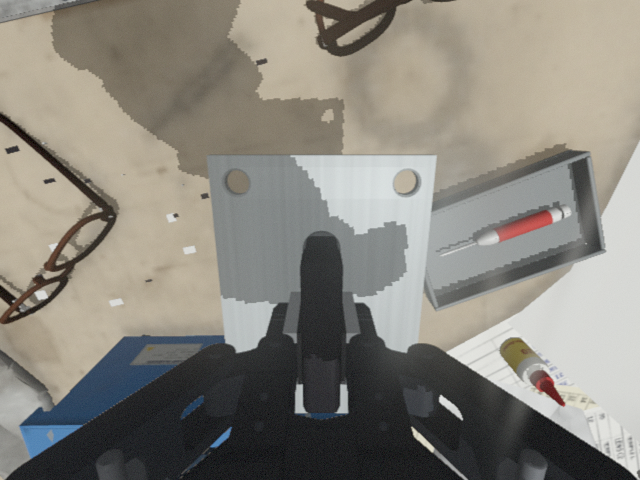

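View pics/s10.png

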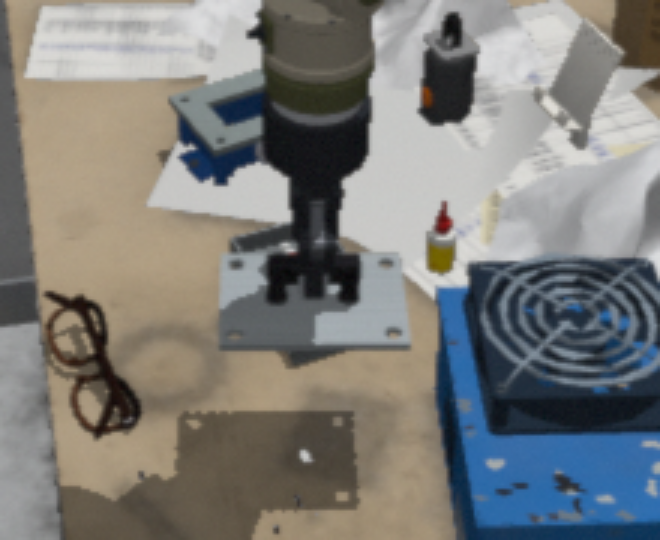

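The plate is held level. The near holes are visible at (237,181) and (405,181). I'll raise it, turn, and move to where the gearbox is visible beside the held plate in the same orientation.

```bash
python3 -m inch '[[0,0,0,0,0,-0.5,1],[0,0,0,0,0,-0.8,1],[0,0,0,0,0,-0.6,1],[0,0,-0.89,0,0,-0.1,1],[0,0,-0.89,0,0,0,1],[0,0,-0.89,0,0,0,1],[0,0,-0.89,0,0,0,1]]'; python3 -m inch '[[0,0,0,0.4,0.3,0,1],[0,0,0,0.7,0.5,0,1],[0,0,0,0.8,0.55,0,1],[0,0,0,0.8,0.55,0,1],[0,0,0,0.8,0.6,0,1],[0,0,0,0.8,0.6,0,1],[0,0,0,0.8,0.6,0,1],[0,0,0,0.7,0.55,0,1],[0,0,0,0.6,0.45,0,1],[0,0,0,0.4,0.3,0,1],[0,0,0,0,0,0,1],[0,0,0,0,0,0,1]]'
python3 - <<'E'
from h import *
import pickle
s=env.get_state();im=env.read_camera("wrist")[:,:,::-1];print(s['tcp_pos'],s['orientation'])
cv2.imwrite("pics/w11.png",im);pickle.dump(s,open("w11.pkl","wb"))
E
```

```text
clock: 12.5
tcp_pos: [0.4952, -0.3914, 0.2527]
orientation: [-0.001, 0.588, 0.809, 0.0]
wrist_force: [-0.5, -0.5, -3.4]
finger_gap: 0.0148
clock: 13.7
tcp_pos: [0.6302, 0.0086, 0.2528]
orientation: [-0.001, 0.59, 0.808, -0.001]
wrist_force: [-0.1, 0.3, -1.8]
finger_gap: 0.0147
[0.6302319  0.00856863 0.25277904] [-0.00102696  0.58965985  0.80765063 -0.00081722]
```

View pics/w11.png

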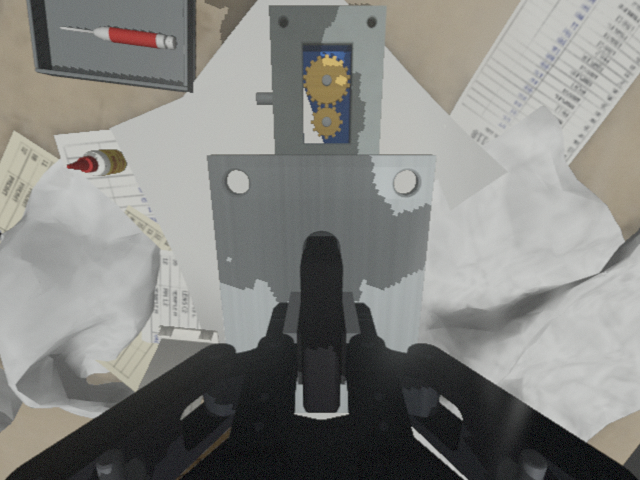

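The near threads are visible at (284,22) and (371,22), and the plate's near holes at (237,182) and (405,182). I'll compute the relative alignment.

```bash
cat >> h.py <<'E'
def bright_or_dark_hole(g,uv,r,kind):
    u,v=uv;p=g[v-r:v+r+1,u-r:u+r+1].astype(np.float32)
    b=np.median(p);m=((p<b-35) if kind=='dark' else (p>b+35)).astype(np.uint8)
    n,l,st,ce=cv2.connectedComponentsWithStats(m);k=l[r,r]
    return ce[k]+[u-r,v-r],st[k]
E
python3 - <<'E'
from h import *
import pickle
s=pickle.load(open("w11.pkl","rb"));im=cv2.imread("pics/w11.png");g=cv2.cvtColor(im,cv2.COLOR_BGR2GRAY)
cv2.imwrite("pics/w11z.png",np.hstack([cv2.resize(im[165:197,u-16:u+16],(256,256),interpolation=0) for u in (237,405)]+[cv2.resize(im[6:38,u-16:u+16],(256,256),interpolation=0) for u in (284,371)])[:, :800] if 0 else cv2.resize(np.hstack([im[165:197,221:253],im[165:197,389:421],im[6:38,268:300],im[6:38,355:387]]),None,fx=6,fy=6,interpolation=0))
t=[dark(g,(371,22),8),dark(g,(284,22),8)];print(t)
ht=.0099+s['tcp_pos'][2]*0
T=wristT(s)
# threads in tool frame at world z=.06
W=ray([t[0][0],t[1][0]],"wrist",.06,s);A=(W-T[:3,3])@T[:3,:3];print("threads1,2 tool",A.round(4))
d=W[0]-W[1];print("gear yaw",np.degrees(np.arctan2(d[1],d[0]))-90,np.linalg.norm(d))
# centre from these
ey=d[:2]/np.linalg.norm(d[:2]);ex=np.array([ey[1],-ey[0]]);print("gear centre",(W[0,:2]+W[1,:2])/2+.058*ex)
E
```

```text
[(array([371.29544613,  21.99296557]), 121), (array([283.04539073,  21.97800655]), 106)]
threads1,2 tool [[ 0.0449 -0.1701  0.1932]
 [-0.0308 -0.1701  0.1932]]
gear yaw 17.716486789615416 0.07565844577275553
gear centre [ 0.52079989 -0.01889417]
```

View pics/w11z.png

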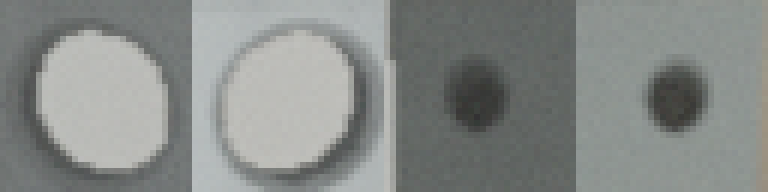

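```bash
python3 - <<'E'
from h import *
c=env.calibration("wrist");H=c['hand_eye'];K=np.array([[c['fx'],0,c['cx']],[0,c['fy'],c['cy']],[0,0,1]])
uv=np.array([[405.3,181.4,1],[236.6,181.4,1]]);d=uv@np.linalg.inv(K).T@H[:3,:3].T
for zt in (.006,.0099,.012):
    t=(zt-H[2,3])/d[:,2];P=H[:3,3]+d*t[:,None];print(zt,P.round(4).tolist(),np.linalg.norm(P[0]-P[1]))
    print(" plate centre tool",((P[0]+P[1])/2+[0,.058,0]).round(4))
E
```

```text
0.006 [[0.0382, -0.0588, 0.006], [-0.0348, -0.0588, 0.006]] 0.07298581625417723
 plate centre tool [ 0.0017 -0.0008  0.006 ]
0.0099 [[0.0392, -0.0583, 0.0099], [-0.0357, -0.0583, 0.0099]] 0.07490555081485228
 plate centre tool [ 0.0017 -0.0003  0.0099]
0.012 [[0.0397, -0.058, 0.012], [-0.0362, -0.058, 0.012]] 0.07593925403983114
 plate centre tool [ 0.0017 -0.      0.012 ]
```

Both gearbox fixes agree within 0.6 mm: (0.5203,−0.0186) and (0.5208,−0.0189), yaw 17.7°. I'll go above it and stop about 35 mm over the flange.

```bash
python3 -m inch '[[0,0,0,0.02,-0.35,0,1],[0,0,0,0.03,-0.6,0,1],[0,0,0,0.03,-0.6,0,1],[0,0,0,0.03,-0.5,0,1],[0,0,0,0.02,-0.2,0.3,1],[0,0,0,0,0,0.6,1],[0,0,0,0,0,0.7,1],[0,0,0,0,0,0.6,1],[0,0,0,0,0,0.4,1],[0,0,0,0,0,0.24,1],[0,0,0,0,0,0,1],[0,0,0,0,0,0,1]]'
python3 - <<'E'
from h import *
import pickle
s=env.get_state();im=env.read_camera("wrist")[:,:,::-1];print(s['tcp_pos'],s['orientation'])
cv2.imwrite("pics/w12.png",im);pickle.dump(s,open("w12.pkl","wb"))
cv2.imwrite("pics/w12z.png",cv2.resize(np.hstack([im[165:197,221:253],im[165:197,389:421]]),None,fx=12,fy=12,interpolation=0))
im=env.read_camera("side")[:,:,::-1];cv2.imwrite("pics/s12.png",cv2.resize(im[200:300,240:400],None,fx=5,fy=5))
E
```

```text
clock: 14.95
tcp_pos: [0.5219, -0.0205, 0.113]
orientation: [0.0, 0.591, 0.807, 0.0]
wrist_force: [0.2, -0.2, -2.1]
finger_gap: 0.0145
[ 0.52188892 -0.02054757  0.11299646] [3.59490935e-04 5.90667420e-01 8.06915010e-01 1.93629198e-04]
```

View pics/w12.png

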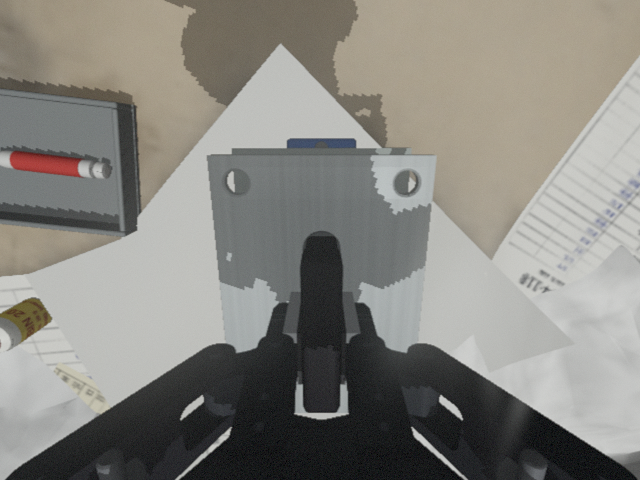

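View pics/w12z.png

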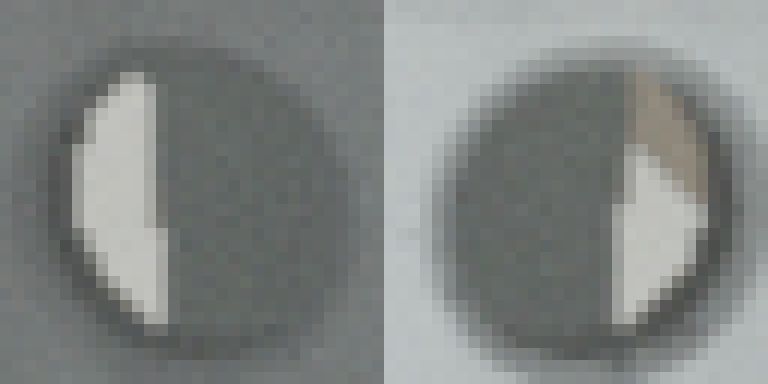

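View pics/s12.png

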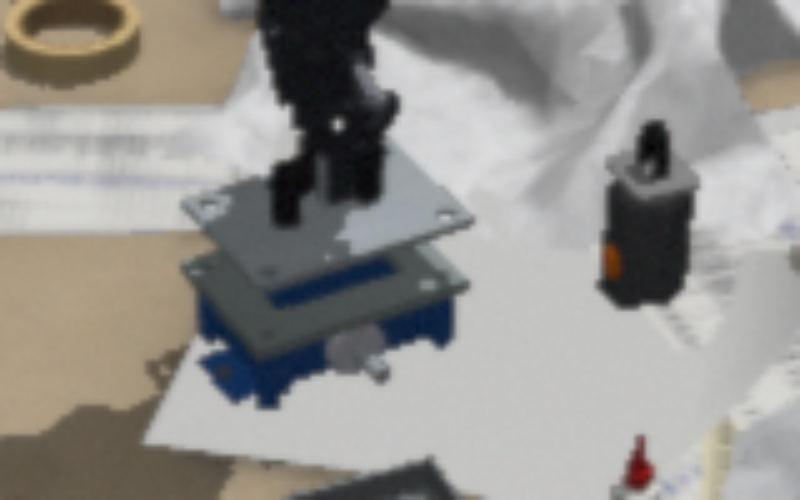

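Through the holes the flange's side edges show symmetrically at u≈234.4 and 409.4. The side view shows the plate parallel above the flange. I'll compute both offsets from the edges.

```bash
python3 - <<'E'
from h import *
import pickle
s=pickle.load(open("w12.pkl","rb"));im=cv2.imread("pics/w12.png")
c=env.calibration("wrist");H=c['hand_eye'];K=np.array([[c['fx'],0,c['cx']],[0,c['fy'],c['cy']],[0,0,1]])
def tool(uv,zt):
    d=np.array([*uv,1])@np.linalg.inv(K).T@H[:3,:3].T;return (H[:3,3]+d*(zt-H[2,3])/d[2])[:2]*1000
zf=s['tcp_pos'][2]-.06
print("flange sides",tool((234.4,181),zf),tool((409.4,181),zf))
print("plate sides",tool((208.5,160),.011),tool((436,160),.011))
for v in (147.5,148.5,149.5): print("flange front",v,tool((321,v),zf))
for z in (.0099,.012):
  for v in (154.5,155.5): print("plate front",v,tool((321,v),z))
cv2.imwrite("pics/w12e.png",cv2.resize(im[130:200,200:300],None,fx=8,fy=8,interpolation=0))
for u in (260,275,372,380): print(u,im[142:162,u].sum(1)//3)
E
```

```text
flange sides [-47.57567335 -52.94810993] [ 52.09915586 -52.91470942]
plate sides [-47.61029605 -67.47226642] [ 52.23452339 -67.43853266]
flange front 147.5 [  1.75694801 -71.30240291]
flange front 148.5 [  1.75673826 -70.76942552]
flange front 149.5 [  1.75652814 -70.23552594]
plate front 154.5 [  1.76544514 -69.85247242]
plate front 155.5 [  1.76527969 -69.43205271]
plate front 154.5 [  1.76495918 -69.74038065]
plate front 155.5 [  1.76479144 -69.31415922]
260 [188 191 189 189 189 191 129  99 104 100 103 101  97 110 118 120 121 120
 123 119]
275 [189 190 187 188 192 190 132 101 103 102 102 101  98 111 118 119 120 118
 118 119]
372 [192 188 188 188 190 188 133 103 104 102 104  99  99 150 175 177 179 180
 175 136]
380 [100  90  95 109 154 182 161 152 151 149 150 148 127 155 176 181 180 180
 179 178]
```

View pics/w12e.png

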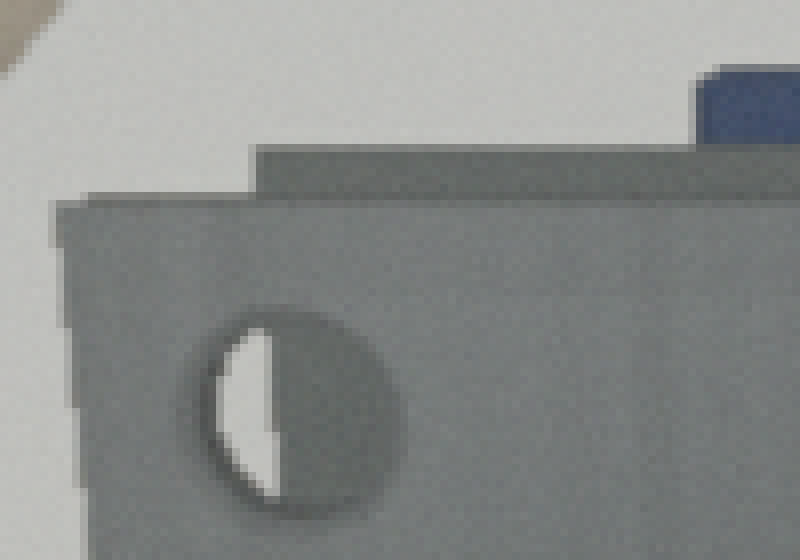

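X is aligned (flange mid 2.26 mm against plate mid 2.31 mm). In y the plate sits about 1 mm too far. I'll correct that and lower it to about 15 mm.

```bash
python3 -m inch '[[0,0,0,0,-0.02,0.1,1],[0,0,0,0,0,0.15,1],[0,0,0,0,0,0.12,1],[0,0,0,0,0,0.05,1],[0,0,0,0,0,0,1],[0,0,0,0,0,0,1],[0,0,0,0,0,0,1]]'
python3 - <<'E'
from h import *
import pickle
s=env.get_state();im=np.ascontiguousarray(env.read_camera("wrist")[:,:,::-1]);print(s['tcp_pos'],s['orientation'])
cv2.imwrite("pics/w13.png",im);pickle.dump(s,open("w13.pkl","wb"))
cv2.imwrite("pics/w13z.png",np.hstack([cv2.resize(im[140:200,215:265],None,fx=8,fy=8,interpolation=0),cv2.resize(im[140:200,380:430],None,fx=8,fy=8,interpolation=0)]))
im=env.read_camera("side")[:,:,::-1];cv2.imwrite("pics/s13.png",cv2.resize(im[200:300,240:400],None,fx=5,fy=5))
E
```

```text
clock: 15.75
tcp_pos: [0.5208, -0.0202, 0.0915]
orientation: [0.0, 0.59, 0.807, 0.0]
wrist_force: [-0.3, 0.0, -2.0]
finger_gap: 0.0144
[ 0.52079817 -0.02018328  0.09148418] [1.70512526e-04 5.90225357e-01 8.07238493e-01 1.19656692e-04]
```

View pics/w13z.png

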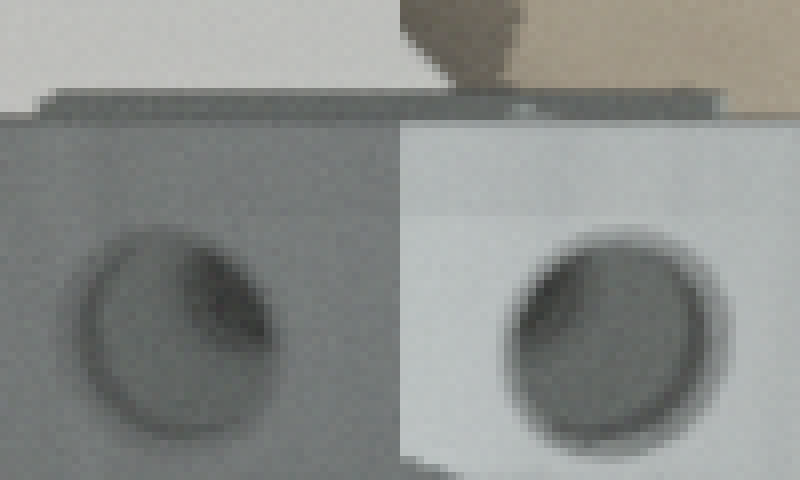

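View pics/s13.png

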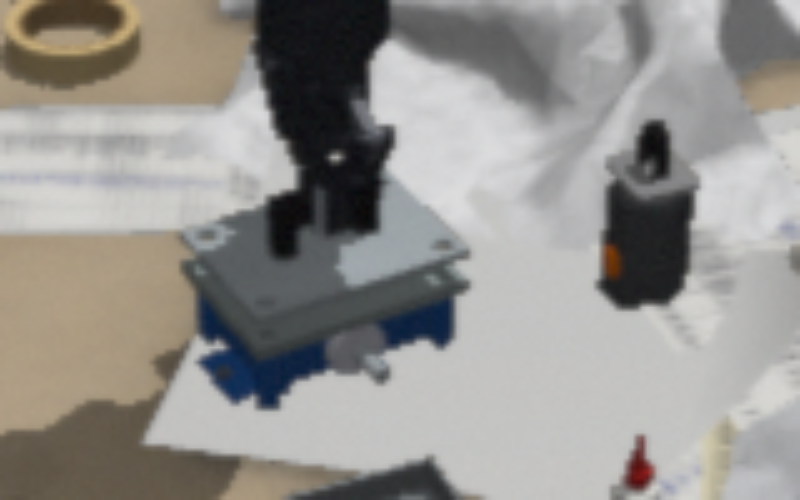

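Both threads are visible symmetrically through the near holes, and the plate is level. I'll compare the thread edges with where an aligned thread should appear.

```bash
python3 - <<'E'
from h import *
import pickle
s=pickle.load(open("w13.pkl","rb"))
c=env.calibration("wrist");H=np.linalg.inv(c['hand_eye']);K=np.array([[c['fx'],0,c['cx']],[0,c['fy'],c['cy']],[0,0,1]])
def pr(p): q=K@(H[:3,:3]@np.array(p)+H[:3,3]);return (q[:2]/q[2]).round(1)
zf=s['tcp_pos'][2]-.06
for sx in (-1,1):
    x,y=.0020+sx*.038,-.058
    print("thread centre",pr((x,y,zf)),"outer",pr((x+sx*.004,y,zf)),"+y edge",pr((x,y+.004,zf)),"diag",pr((x+sx*.0028,y+.0028,zf)))
    print(" hole top mouth",pr((x,y,.011)))
Hm=np.linalg.inv(H)
def tool(uv,zt):
    d=np.array([*uv,1])@np.linalg.inv(K).T@Hm[:3,:3].T;return (Hm[:3,3]+d*(zt-Hm[2,3])/d[2])[:2]*1000
print("flange front/corners",tool((220,151),zf),tool((420,151),zf)); print("plate front",tool((321,155),.011),tool((321,154.5),.0099))
E
```

```text
thread centre [246.2 176.4] outer [238.3 176.4] +y edge [246.7 184.4] diag [241.1 182. ]
 hole top mouth [236.6 181.7]
thread centre [396.8 176.4] outer [404.7 176.4] +y edge [396.2 184.3] diag [401.9 181.9]
 hole top mouth [406.5 181.7]
flange front/corners [-48.0982044  -70.38948186] [ 50.63131705 -70.35602966]
plate front [  1.76483729 -69.58073354] [  1.76517457 -69.85108354]
```

The thread edges fall within about 1 px (0.5 mm) of the aligned prediction, at a height of about 15.6 mm. I'll make a last stillness and scene check, then hand in.

```bash
python3 -m inch '[[0,0,0,0,0,0,1],[0,0,0,0,0,0,1],[0,0,0,0,0,0,1]]'; python3 - <<'E'
from h import *
s=env.get_state();print(abs(s['qvel']).max(),s['tcp_pos'])
cv2.imwrite("pics/t14.png",cv2.resize(env.read_camera("side")[150:390,200:460,::-1],None,fx=3,fy=2.5))
E
```

```text
clock: 16.15
tcp_pos: [0.5206, -0.0202, 0.0914]
orientation: [0.0, 0.59, 0.807, 0.0]
wrist_force: [0.2, -0.4, -1.8]
finger_gap: 0.0145
0.0020513959465433707 [ 0.5206468  -0.02020094  0.09136125]
```

View pics/t14.png

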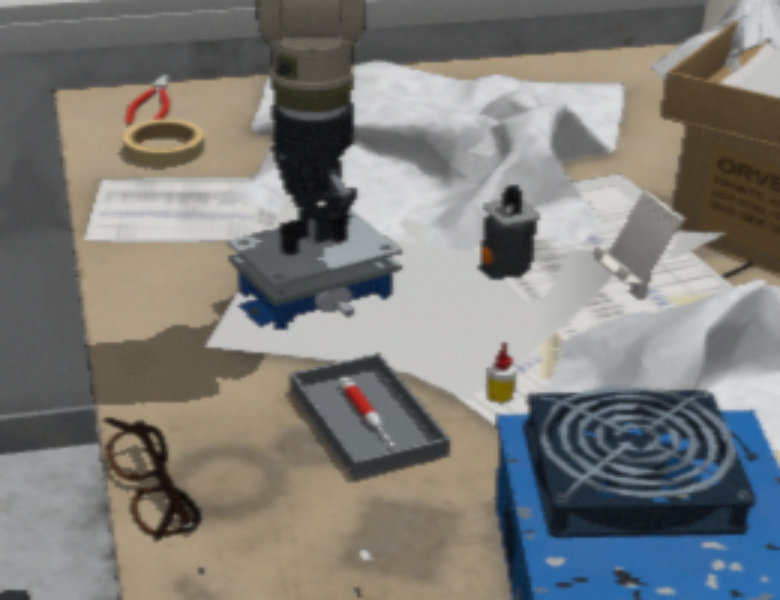

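The side view shows the driver flat in the tray at (368,410), the cover level over the gearbox at (315,255), and the other objects in place.

```bash
python3 -c "
from workcell import env
print(env.hand_in())"
```

```text
the job is handed in; nothing more can be done
None
```

The pin driver is in the grey tray and the cover plate is being held over the gearbox flange. I handed the job in at about 16 s of the 45 s allowed; no verdict was reported.

- **Pin driver:** I picked it up by its barrel, lowered it to within about 1 mm of the tray floor by the measured tool height, and released it. The last side view shows it lying flat and free in the tray.
- **Cover plate:** I lifted it by its handle with a 90 N grip and hold it level, about 15.5 mm above the flange, with joint speeds near zero.
- **Hole alignment:** The two holes nearest the wrist camera matched their threads to about 0.5–1 mm, seen through the holes. The flange and plate edges agreed to about 1 mm. The two far holes were not visible, so their alignment is inferred from the edges.
- **Bystanders:** The tape roll, glue bottle, dispenser and pliers look unmoved in the final side view; I did not measure their positions.

**Readings that disagreed:**
- The wrist camera put the plate about 2 mm to one side of the jaw centre, which is probably calibration bias. I used plate-to-flange differences in the same view, where that bias mostly cancels.
- The plate's depth estimated from hole spacing differed by about 2 mm from the grasp height, which is small against the 5–35 mm height window.

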